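Refill the tasting tray at the halva stall

TASK

Turn the clear lid of the tilted tasting tray by its grip bar until the lid's opening lies fully over the one empty compartment. Then carry the three wrapped halva bites over on the scoop, kept level so that none falls on the counter, and tip them from close above through the opening into that compartment, without the gripper's fingers touching the bites. Finally lay the scoop flat back on the counter and leave the tin and the two halva blocks where they stand.

Things in the scene. Friction and masses are not known exactly. Their poses are not given: they have to be found in the camera images.
- stand: Fixed wooden wedge, 176 x 170 mm, under a round dark tray (188 mm across, 48 mm high). Origin on the counter, z up. The tray leans 25 degrees to the stand's -x side: its axis, (-0.423, 0, 0.906) in the stand's frame, passes 50 mm above the origin, at the centre of the tray's underside. Rim about 55 mm high on the -x side, 135 mm on the +x side. The tray stays put (5 N m would turn it).
- lid (a joint): Turn of the round clear lid about the tray's axis, rad, positive anticlockwise seen from above. At 0 the opening points to the stand's -x (low) side. Turns from -6.2 to 6.2 against a steady friction of about 0.12 N m and stays where it is left.
- lid_knob (a point): Point to grip on the lid's grip bar, on the tray's axis, 26 mm above the lid's upper face. z is the tray's axis; x runs along the bar, and the opening lies on its -x side. The bar is 46 mm long, 14 mm wide and stands 38 mm above the lid (12 mm above this point). Fingers close across it along y, clear of the opening.
- lid_opening (a point): Centre of the lid's opening, 58 mm from the tray's axis, at the lid's mid thickness (lid 4 mm thick, 185 mm across). The opening is a sector 66 degrees wide between the radii 28 and 86 mm (about 62 mm across, 58 mm long), with grey lips 2.5 mm high along its straight edges. -x points radially outwards, z along the tray's axis.
- compartment (a point): Over the middle of the EMPTY compartment, a 90 degree sector with thin walls: 58 mm from the tray's axis, at lid height, 46 mm above the compartment's floor. -x points radially outwards, z along the tray's axis. The other three compartments are full of bites. With the lid set right, lid_opening coincides with this point; up to 8 mm apart is good.
- scoop: Loose flat steel scoop, 140 g. Origin at the centre of the pan's underside; x points to the open mouth, z up. Pan 80 x 40 mm, floor and walls 3 mm thick, sides 18 mm high, back wall 24 mm high, no lip at the mouth. Wooden handle from x = -38 to -142 mm, 14 mm wide, 21 to 39 mm above the pan's underside, nothing under it. Bites start to slide on it at about 14 to 20 degrees.
- scoop_grip (a point): Point to grip on the handle, 64 mm behind the scoop's origin, 30 mm above the underside, mid height and mid width of the handle; axes as the scoop.
- scoop_mouth (a point): Middle of the front edge of the pan's floor, 40 mm ahead of the scoop's origin, 3 mm above its underside; axes as the scoop.
- bite0: Wrapped halva bite, a pale block 20 x 22 x 14 mm (x, y, z), 10 g, lying flat, the rearmost of three in a row on the scoop. Origin at its centre.
- bite1: Wrapped halva bite, a pale block 20 x 22 x 14 mm (x, y, z), 10 g, lying flat, the middle one of three in a row on the scoop. Origin at its centre.
- bite2: Wrapped halva bite, a pale block 20 x 22 x 14 mm (x, y, z), 10 g, lying flat, the one nearest the mouth of three in a row on the scoop. Origin at its centre.
- tin: Bystander: round tin, 76 mm across, 60 mm high. Origin at the centre of its underside.
- slab: Bystander: halva block with dark layers, 70 x 100 x 55 mm high. Origin at the centre of its underside.
- bar: Bystander: pale halva block, 50 x 90 x 45 mm high. Origin at the centre of its underside.

How it is judged:
By the outcome, as a careful person would: the job done as asked, in the order asked, and still so for the second after the job is handed in, with the robot touching nothing.
It also fails if it takes over 72 s, if anything falls off the work surface, if the arm or the gripper's body presses on something with over 40 N, if the wrist force passes 120 N, or if a joint passes its speed limit or range.

ROBOT

A 6-joint arm with a two-finger parallel gripper is mounted at the origin on the work surface. World frame = base frame: x ahead of the robot, y to its left, z up, the work surface at z = 0. Lengths are in m, angles in degrees, forces in N, time in s.
With the tool pointing down it reaches from about 0.375 to 0.75 m from the base axis. Payload 9 kg.
Tool frame: the origin (TCP) lies where the fingers leave the gripper's body, on its centre line; the fingertips stand 73 mm ahead of it and the grasp point (between the pads) lies 54 mm ahead of it (robot.tip_reach is the distance from the TCP to the fingertips, in m); z points along the fingers, y is the direction in which the jaws open and shut (so a half turn about z gives the same grasp; the last joint's range is limited). The gripper opens to 85 mm and grips with 20 to 120 N. Pads are 22 mm wide; open, the fingers measure 114 mm over their backs; the gripper's body (76 mm by 85 mm) begins 54 mm behind the grasp point. The pads swing forward as they close: fully open they stand 13 mm farther back than shut.
Start: joints at [52.729, 5.964, 5.575, 89.605, 0, 77.527], TCP at [0.252, 0.545, 0.304] pointing down, gripper open.
Joint ranges: [-171.21, 171.21], [-48.23, 106.86], [-62.78, 66.21], [-105.2, 120.99], [-86.42, 89.51], [-180, 180]. Speed limits (degrees/s): [127.2, 127.2, 147.25, 180, 180, 180].

INTERFACE

Orientations are given as [roll, pitch, yaw] about the fixed x, y, z axes, in that order (R = Rz(yaw) Ry(pitch) Rx(roll)).
In Python, from plant import robot gives the robot as it stands. Calls block until the motion is done:
- robot.move_pose(position, orientation): joint-space move of the TCP to a pose.
- robot.line_to(position, vel=0.15, rotation=None, guard=None): straight line of the TCP; rotation=None keeps the orientation; vel is the mean speed in m/s. With guard (N) it stops when the force on the tool has changed by that much, and returns True; else False.
- robot.goto_joints(angles): joint-space move.
- robot.set_gripper(opening): finger opening in m; the grip force is fixed at half the most; returns when the fingers have stopped.
- robot.pause(seconds).
- robot.ik(position, orientation): joint angles nearest the present ones, or None.
- robot.observe(): the state.
- robot.grab_frame(name): name is "side" or "top" or "wrist"; returns the picture (400x640x3 uint8, blue, green, red); there is no depth.
- robot.get_calibration(name): a dict with "vertical_fov" (degrees; the focal length in pixels is half the picture's height over the tangent of half this angle, whatever the lens; pixels are square), "cx", "cy" (the principal point, pixels), "rvec" (rotation vector, rad) and "tvec" (3), from world to camera coordinates, as OpenCV has them. Camera axes: x right, y down, z forward; pixel columns grow to the right and rows downward; lengths in m; the calibration is good to about 2 mm. A picture is of the moment at which its call begins: read the wrist's pose just before it. get_calibration takes no time and is no camera call; for the wrist camera it gives the pose at the moment of the call.
A pose or a line that the arm cannot do raises robot.IKError and nothing moves.
- robot.job_done(): hands the job in, once; it reports no verdict.
The state is a dict: "time": time; "q": joint angles; "qvel": joint speeds; "joint_torque": joint torques, N m; "tool_pos": TCP position; "tcp_rot": TCP orientation; "ft_force": force on the tool from outside, world axes, zero at the start; "torque": the same for the moment, N m; "gripper_width": finger opening in m.
Only numpy, scipy, OpenCV 4.12 (cv2) and the standard library are available. Lean on these libraries where they do the work, as an engineer would, in place of code of your own. Each camera call takes 0.05 s, during which the arm holds its last target.

## Working session

There is one attempt and no reset: what is moved stays moved. The work goes in short steps, each a Python script; the robot and the scene stay as the last script left them, time stands still between calls to the robot, and variables do not carry over. Pictures are saved under pics/ and viewed, and the job is handed in when it is done.

```bash
ls; mkdir -p pics; python3 - <<'E'
from plant import robot
import cv2
for n in ["side","top","wrist"]:
    print(n,robot.get_calibration(n))
    cv2.imwrite(f"pics/a_{n}.png",robot.grab_frame(n))
o=robot.observe();print(o)
E
```

```text
pics
side {'vertical_fov': 53.91165518743757, 'cx': 321.18218617368035, 'cy': 207.698999834627, 'rvec': array([ 2.03890777, -0.27646445,  0.19053075]), 'tvec': array([-0.55967027,  0.1605034 ,  0.82786456])}
top {'vertical_fov': 53.40779410037606, 'cx': 314.91645646402674, 'cy': 205.30186860503719, 'rvec': array([ 2.14297874, -2.09855865,  0.16083625]), 'tvec': array([-0.01418759,  0.58596664,  0.93622084])}
wrist {'vertical_fov': 60.74156841073496, 'cx': 316.87597494000676, 'cy': 197.2235896510982, 'rvec': array([-2.43177987, -1.55613566, -0.22488374]), 'tvec': array([-0.59850139, -0.03620129,  0.37874311])}
{'time': 0.15, 'q': array([ 5.27300794e+01,  5.99240207e+00,  5.53934460e+00,  8.96028902e+01,
       -1.44440235e-03,  7.75280052e+01]), 'qvel': array([ 0.08979364,  0.01331109,  0.17945489, -0.04333056, -0.01198067,
        0.04720766]), 'joint_torque': array([ 2.20384878e-03, -5.57359028e+01,  5.04007351e+01,  1.24960774e-02,
       -3.17529957e-04,  8.96468862e-06]), 'tool_pos': array([0.25153662, 0.54455224, 0.30330381]), 'tcp_rot': array([-1.79945061e+02, -1.06722670e-02,  1.55202070e+02]), 'ft_force': array([ 0.63253369, -1.34820166,  0.49663218]), 'torque': array([ 0.0202234 ,  0.00280399, -0.02887322]), 'gripper_width': 0.08504838043485997}
```

View pics/a_side.png

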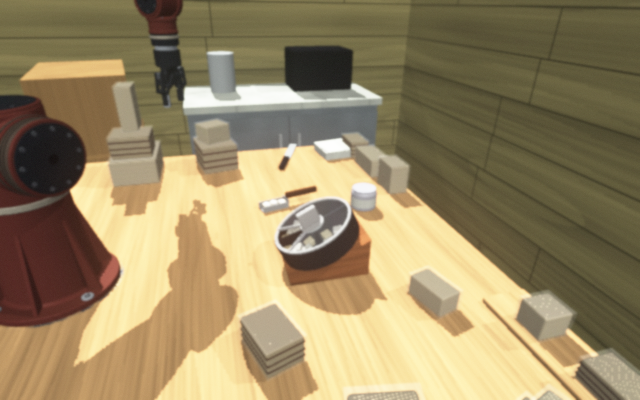

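View pics/a_top.png

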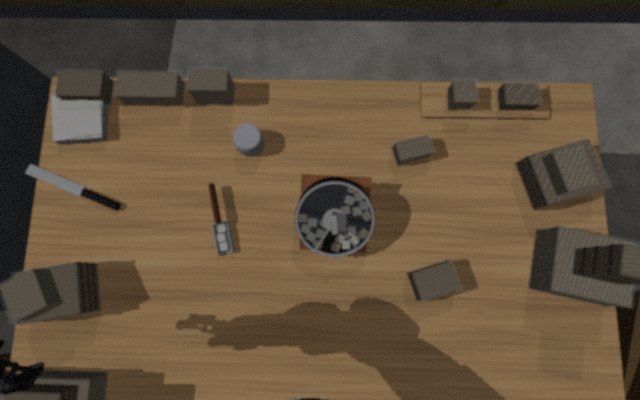

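View pics/a_wrist.png

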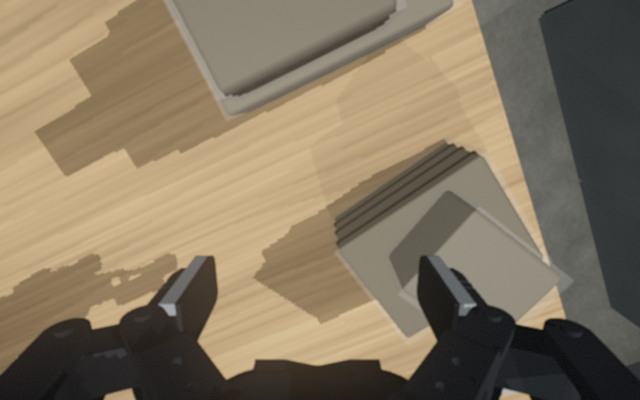

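```bash
python3 - <<'E'
import cv2
im=cv2.imread("pics/a_top.png")
cv2.imwrite("pics/a_topc1.png",cv2.resize(im[165:270,280:390],None,fx=5.5,fy=5.5,interpolation=cv2.INTER_CUBIC))
cv2.imwrite("pics/a_topc2.png",cv2.resize(im[170:270,180:270],None,fx=6,fy=6,interpolation=cv2.INTER_CUBIC))
im=cv2.imread("pics/a_side.png")
cv2.imwrite("pics/a_sidec.png",cv2.resize(im[170:290,240:390],None,fx=5,fy=5,interpolation=cv2.INTER_CUBIC))
E
cat > h.py <<'E'
import numpy as np,cv2
from plant import robot
from scipy.spatial.transform import Rotation as Ro
def cam(n):
    c=robot.get_calibration(n); f=200/np.tan(np.radians(c['vertical_fov']/2))
    K=np.array([[f,0,c['cx']],[0,f,c['cy']],[0,0,1]]); return K,np.array(c['rvec'],float),np.array(c['tvec'],float)
def proj(n,P,c=None):
    K,r,t=c or cam(n); return cv2.projectPoints(np.array(P,float).reshape(-1,1,3),r,t,K,None)[0].reshape(-1,2)
def unproj(n,uv,z,c=None):
    K,r,t=c or cam(n); R=cv2.Rodrigues(r)[0]; C=-R.T@t
    uv=np.array(uv,float).reshape(-1,2); d=(R.T@np.linalg.inv(K)@np.c_[uv,np.ones(len(uv))].T).T
    s=(z-C[2])/d[:,2]; return C+d*s[:,None]
E
python3 - <<'E'
from h import *
print(unproj("top",[[301,176],[371,177],[300,250],[370,250],[334,217],[212,185],[222,238],[248,140]],0).round(3))
E
```

```text
[[ 0.673  0.038  0.   ]
 [ 0.674 -0.147  0.   ]
 [ 0.478  0.035  0.   ]
 [ 0.482 -0.144  0.   ]
 [ 0.565 -0.051  0.   ]
 [ 0.644  0.273  0.   ]
 [ 0.505  0.238  0.   ]
 [ 0.77   0.184  0.   ]]
```

View pics/a_topc1.png

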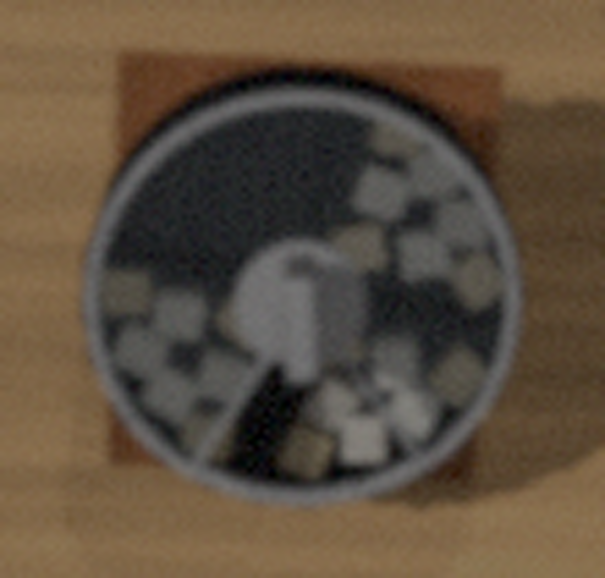

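View pics/a_topc2.png

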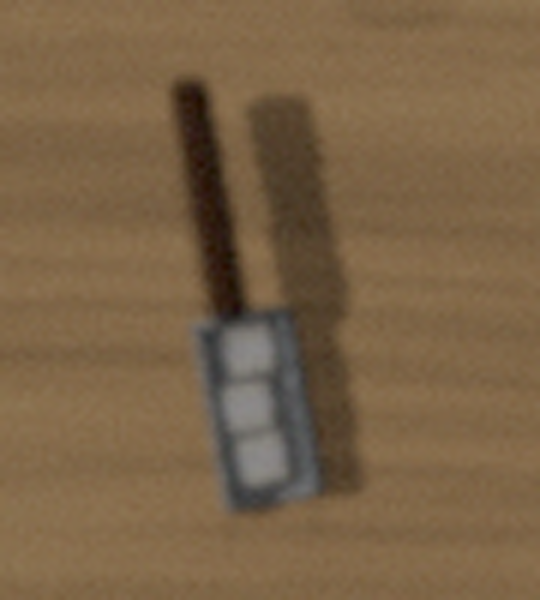

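View pics/a_sidec.png

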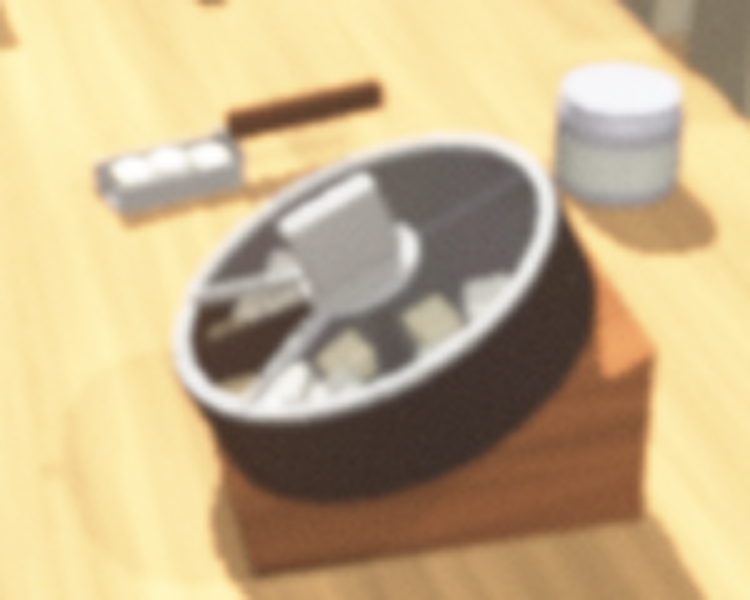

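```bash
cat >> h.py <<'E'
def rpy(R): return Ro.from_matrix(R).as_euler('xyz',degrees=True)
def tray(x,y,yaw):
    "frame at underside centre; z axis"
    return np.array([x,y,0.05]), (Ro.from_euler('z',yaw,degrees=True)*Ro.from_euler('y',-25,degrees=True)).as_matrix()
def toolrot(z,y):
    z=np.array(z,float)/np.linalg.norm(z); y=np.array(y,float); y=y-z*(y@z); y/=np.linalg.norm(y)
    return np.c_[np.cross(y,z),y,z]
E
python3 - <<'E'
from h import *
K,r,t=cam("wrist");R=cv2.Rodrigues(r)[0];C=-R.T@t
o=robot.observe();Rt=Ro.from_euler('xyz',o['tcp_rot'],degrees=True).as_matrix()
print("cam in tool",Rt.T@(C-o['tool_pos']),"\n",(R@Rt).round(3).tolist())
P,T=tray(0.572,-0.053,0)
print(proj("top",[P+T@[94*.001*np.cos(a),.094*np.sin(a),.050] for a in np.radians([0,90,180,270])]).round(1), proj("top",[P+T@[0,0,.09]]))
print(proj("side",[P+T@[94*.001*np.cos(a),.094*np.sin(a),.050] for a in np.radians([0,90,180,270])]).round(1))
for s in (1,-1):
  for d in (.1,.17):
    p=P+T@[0,0,.078+.054+d]; print(s,d,p,robot.ik(p,rpy(toolrot(-T[:,2],[0,s,0]))))
E
```

```text
cam in tool [ 0.07390652 -0.0005431  -0.0686512 ] 
 [[0.0, 1.0, 0.001], [-0.958, 0.001, -0.287], [-0.287, -0.001, 0.958]]
[[337.  177.9]
 [296.  216.4]
 [334.9 254.5]
 [376.  218. ]] [[336.30302816 222.32035014]]
[[351.8 204.3]
 [304.8 205.6]
 [277.7 244.6]
 [327.  246.9]]
1 0.1 [ 0.47395256 -0.053       0.26026341] [-27.9457281  -46.25929517 -43.88865078  69.98229437  11.42316836
 -25.67786474]
1 0.17 [ 0.44436928 -0.053       0.32370495] None
-1 0.1 [ 0.47395256 -0.053       0.26026341] [-27.9457281  -46.25929517 -43.88865078  69.98229437  11.42316836
 154.32213526]
-1 0.17 [ 0.44436928 -0.053       0.32370495] None
```

```bash
python3 - <<'E'
from h import *
P,T=tray(0.567,-0.051,-1)
for s in (1,-1):
  y=T@[0,s,0]; ro=rpy(toolrot(-T[:,2],y)); 
  for d in ([0,0,0],[-.042,0,.09],[0,0,.1],[0,0,.15],[.05,0,.15],[.1,0,.12],[.1,0,.17]):
    p=P+T@[0,0,.078+.054]+d; q=robot.ik(p,ro); print(s,d,p.round(3),None if q is None else q.round(1))
# vertical tool view pose
for y in ([0,1,0],[0,-1,0]):
  p=np.array([.46,-.05,.33]);q=robot.ik(p,rpy(toolrot([0,0,-1],y)));print(q)
E
```

```text
1 [0, 0, 0] [ 0.511 -0.05   0.17 ] [-24.8 -38.1 -48.6  56.4   9.8 -21.8]
1 [-0.042, 0, 0.09] [ 0.469 -0.05   0.26 ] [-27.6 -47.6 -44.7  70.3  10.9 -24.4]
1 [0, 0, 0.1] [ 0.511 -0.05   0.27 ] [-24.8 -38.3 -38.3  66.9   9.8 -21.8]
1 [0, 0, 0.15] [ 0.511 -0.05   0.32 ] [-24.8 -37.1 -32.3  71.7   9.8 -21.8]
1 [0.05, 0, 0.15] [ 0.561 -0.05   0.32 ] [-22.1 -27.6 -26.   68.1   8.7 -19.3]
1 [0.1, 0, 0.12] [ 0.611 -0.05   0.29 ] [-19.9 -18.8 -22.5  62.5   7.9 -17.3]
1 [0.1, 0, 0.17] [ 0.611 -0.05   0.34 ] [-19.9 -18.3 -16.8  67.6   7.9 -17.3]
-1 [0, 0, 0] [ 0.511 -0.05   0.17 ] [-24.8 -38.1 -48.6  56.4   9.8 158.2]
-1 [-0.042, 0, 0.09] [ 0.469 -0.05   0.26 ] [-27.6 -47.6 -44.7  70.3  10.9 155.6]
-1 [0, 0, 0.1] [ 0.511 -0.05   0.27 ] [-24.8 -38.3 -38.3  66.9   9.8 158.2]
-1 [0, 0, 0.15] [ 0.511 -0.05   0.32 ] [-24.8 -37.1 -32.3  71.7   9.8 158.2]
-1 [0.05, 0, 0.15] [ 0.561 -0.05   0.32 ] [-22.1 -27.6 -26.   68.1   8.7 160.7]
-1 [0.1, 0, 0.12] [ 0.611 -0.05   0.29 ] [-19.9 -18.8 -22.5  62.5   7.9 162.7]
-1 [0.1, 0, 0.17] [ 0.611 -0.05   0.34 ] [-19.9 -18.3 -16.8  67.6   7.9 162.7]
[-22.46898815 -17.63041494 -13.83569994  93.794715     0.
 -22.46898815]
[-22.46898815 -17.63041494 -13.83569994  93.794715     0.
 157.53101185]
```

```bash
python3 - <<'E'
from h import *
P,T=tray(0.567,-0.051,-1)
p=P+T@[0,0,.132]+[0.02,0,.13]
robot.move_pose(p,rpy(toolrot(-T[:,2],T[:,1])))
o=robot.observe();print(o['time'],o['q'],o['tool_pos'],p)
import pickle
pickle.dump(cam("wrist"),open("camb.pkl","wb"))
im=robot.grab_frame("wrist");cv2.imwrite("pics/b.png",im)
E
```

```text
2.525 [-23.57581089 -33.72205205 -32.25729474  68.1793107    9.36354014
 -20.67913464] [ 0.53133404 -0.04951169  0.29974096] [ 0.53122289 -0.05002641  0.29963263]
```

View pics/b.png

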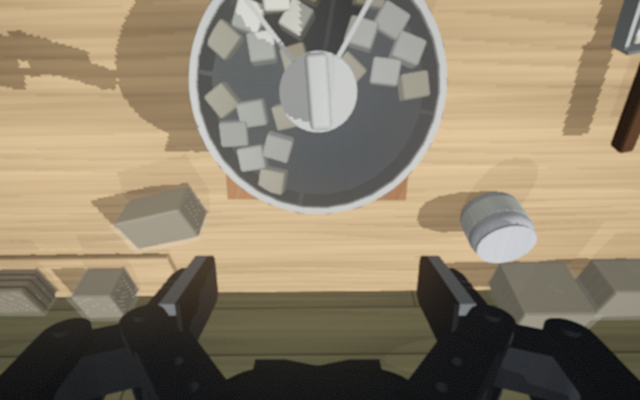

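```bash
python3 - <<'E'
import cv2,numpy as np
im=cv2.imread("pics/b.png")[0:220,180:460]
im=np.clip(255*(im/255.)**0.6,0,255).astype('uint8')
cv2.imwrite("pics/b_c.png",cv2.resize(im,None,fx=2.7,fy=2.7,interpolation=cv2.INTER_CUBIC))
E
```

```text
(no output)
```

View pics/b_c.png

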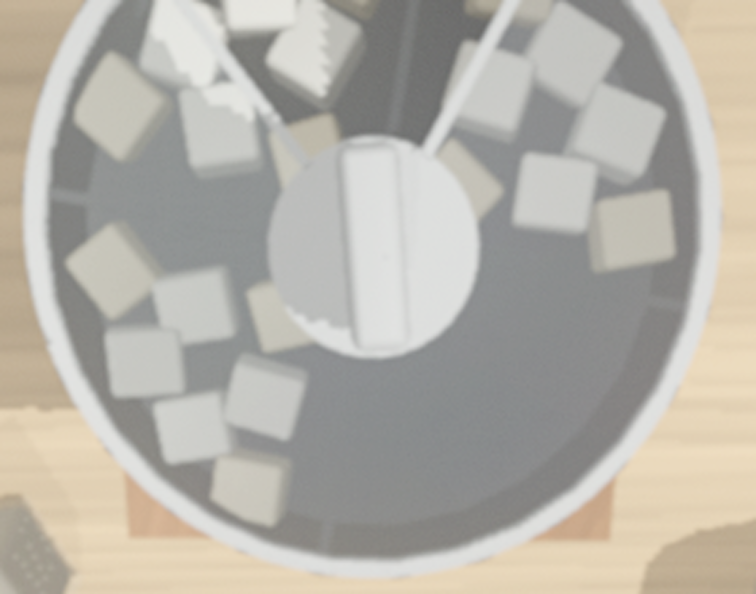

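```bash
cat > fit.py <<'E'
from h import *
import pickle
from scipy.optimize import least_squares
cb=pickle.load(open("camb.pkl","rb")); ct=cam("top"); cs=cam("side")
w=np.array([[22,215],[720,205],[375,577],[60,370],[690,350],[160,500],[590,510]])/2.7+[180,0]
t=np.array([[84,300],[522,300],[305,80],[310,507]])/5.5+[280,165]
s=np.array([[174,345],[460,132],[557,210],[260,422],[470,385],[265,215]])/5+[240,170]
z=unproj("x",np.array([[128,537],[610,540]])/2.7+[180,0],0,cb); d=z[1]-z[0]; print("wedge edge z=0",z.round(3),"yaw",np.degrees(np.arctan2(-d[0],d[1])))
ang=np.linspace(0,2*np.pi,361)
def ring(x,y,yaw,h,R=.094):
    P,T=tray(x,y,yaw); return P+(T@np.c_[R*np.cos(ang),R*np.sin(ang),h+0*ang].T).T
def res(p,full=False):
    r=[]
    for c,m,wt in((cb,w,1),(ct,t,1),(cs,s,1)):
        q=proj("",ring(p[0],p[1],YAW,p[2]),c); D=np.linalg.norm(q[None]-m[:,None],axis=2); r+=list(D.min(1)*wt) if not full else [D.min(1).round(1)]
    return r
for YAW in(0,-2):
    for h0 in (None,.05):
        f=least_squares((lambda p:res(p)) if h0 is None else (lambda p:res([p[0],p[1],h0])),[.567,-.051,.05][:3 if h0 is None else 2])
        print(YAW,h0,f.x.round(4),f.cost); 
        p=list(f.x)+([h0] if h0 else []); print(res(p,True))
E
python3 fit.py
```

```text
wedge edge z=0 [[ 0.73  -0.17   0.   ]
 [ 0.735  0.063  0.   ]] yaw -1.389937965635983
0 None [ 0.5662 -0.0497  0.0464] 25.877275807926168
[array([2. , 1.7, 1.9, 0.7, 1.2, 1.8, 2.9]), array([0.6, 0.6, 0.5, 0.9]), array([0.2, 1.9, 0.6, 1.4, 4.5, 0.3])]
0 0.05 [ 0.5662 -0.0498] 38.901732029694614
[array([0.5, 0.9, 3.4, 2.5, 2.7, 3.3, 1.6]), array([0.7, 0.3, 0.8, 0.4]), array([0.6, 0.7, 0.2, 0.4, 5.8, 1.5])]
-2 None [ 0.5657 -0.0496  0.0464] 29.19904256755858
[array([2.3, 1.2, 1.5, 0.2, 1.5, 1.4, 2.9]), array([0.9, 0.8, 0.8, 0.8]), array([0.1, 2. , 0.3, 1. , 5.3, 0.1])]
-2 0.05 [ 0.5652 -0.0501] 41.84429001035844
[array([1. , 0.4, 2.6, 2.5, 2.4, 2.8, 2.1]), array([0.9, 0.4, 1.3, 0.2]), array([1. , 1. , 0.5, 0.2, 6.7, 1.3])]
```

```bash
cat > ov.py <<'E'
from h import *
def overlay(im,c,x,y,yaw,th_lid,th_wall,h=.050,box=None,f=1,out="o.png"):
    P,T=tray(x,y,yaw); u0,u1,v0,v1=box
    im=cv2.resize(im[v0:v1,u0:u1],None,fx=f,fy=f,interpolation=cv2.INTER_CUBIC)
    def L(pts,col):
        q=proj("",[P+T@np.array(p) for p in pts],c); q=((q-[u0,v0]+.5)*f).astype(int); cv2.polylines(im,[q.reshape(-1,1,2)],False,col,1,cv2.LINE_AA)
    A=np.linspace(0,2*np.pi,100); pol=lambda r,a,z:[r*np.cos(a),r*np.sin(a),z]
    L([pol(.094,a,h-.002) for a in A],(0,0,255))
    for k in range(4):
        a=np.radians(th_wall+45+90*k); L([pol(.03,a,h-.004),pol(.092,a,h-.004)],(0,255,255))
    B=np.radians(180+th_lid); S=np.linspace(B-np.radians(33),B+np.radians(33),20)
    L([pol(.028,a,h) for a in S]+[pol(.086,a,h) for a in S[::-1]]+[pol(.028,S[0],h)],(0,255,0))
    R=Ro.from_euler('z',th_lid,degrees=True).as_matrix()
    L([R@[a,b,h+.04] for a,b in((.023,.007),(.023,-.007),(-.023,-.007),(-.023,.007),(.023,.007))],(255,0,255))
    cv2.imwrite(out,im)
E
python3 - <<'E'
from ov import *
import pickle
cb=pickle.load(open("camb.pkl","rb"));im=cv2.imread("pics/b.png")
overlay(im,cb,.566,-.050,-1,0,45,box=(180,460,0,220),f=2.7,out="pics/b_o.png")
im=cv2.imread("pics/a_side.png")
overlay(im,cam("side"),.566,-.050,-1,0,45,box=(240,390,170,290),f=5,out="pics/b_os.png")
E
```

```text
(no output)
```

View pics/b_o.png

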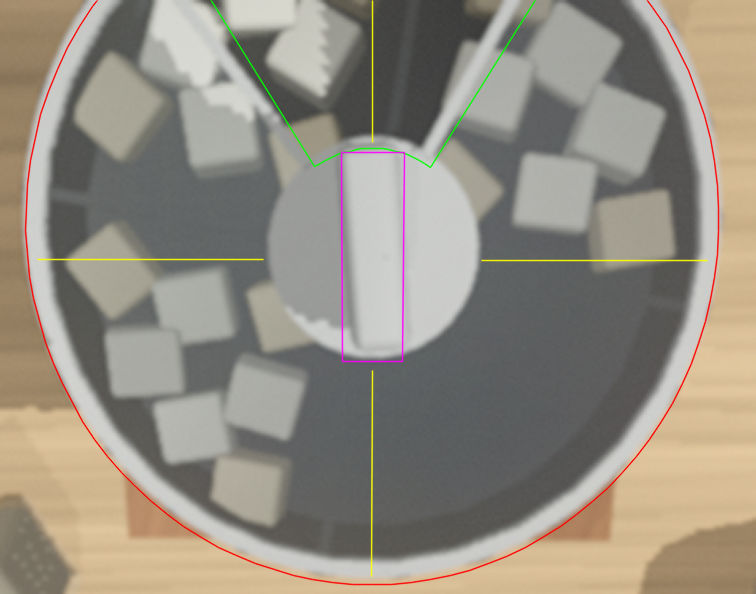

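View pics/b_os.png

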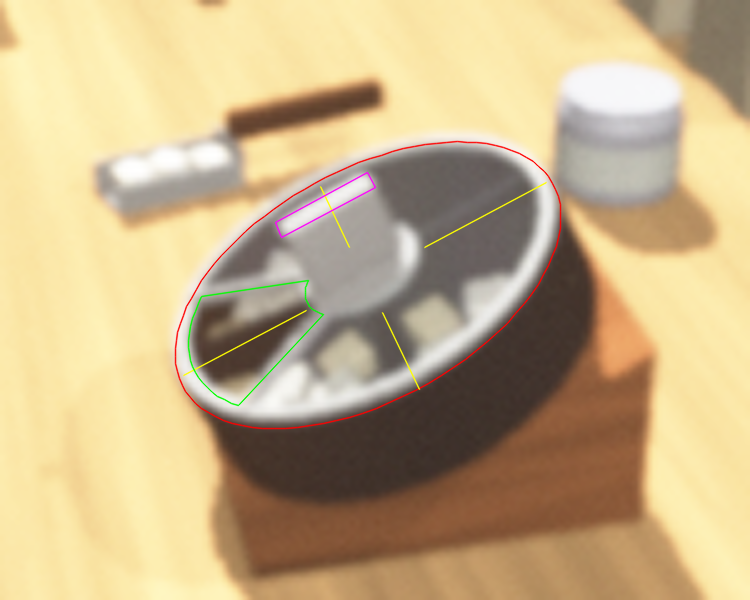

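```bash
python3 - <<'E'
from ov import *
import pickle
cb=pickle.load(open("camb.pkl","rb"));im=cv2.imread("pics/b.png")
overlay(im,cb,.564,-.050,-1,4,35.2,h=.050,box=(180,460,0,220),f=2.7,out="pics/b_o2.png")
E
```

```text
(no output)
```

View pics/b_o2.png

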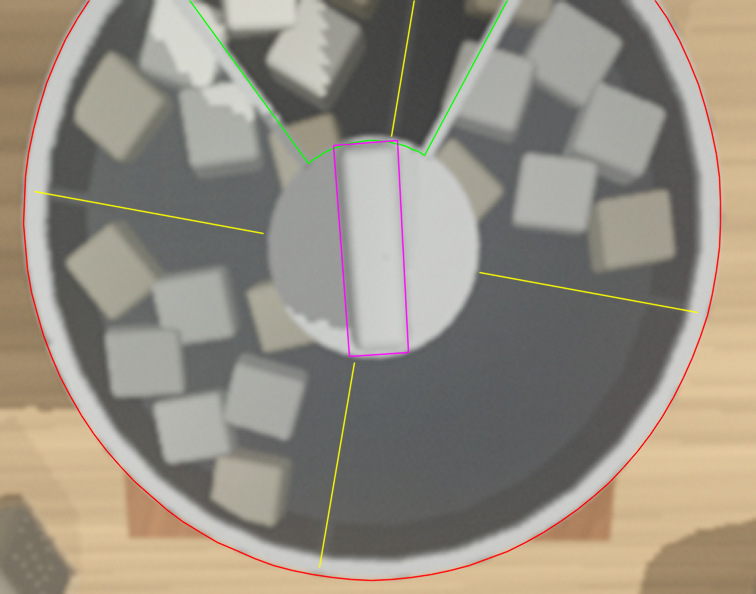

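```bash
cat > step1.py <<'E'
from h import *
X=(.5645,-.0495,-1); TH=4; WALL=35.3
P,T=tray(*X)
Rl=T@Ro.from_euler('z',TH,degrees=True).as_matrix()
ro=rpy(toolrot(-T[:,2],Rl[:,1]))
g=P+T@[0,0,.078+.054]
robot.move_pose(g+.06*T[:,2],ro)
hit=robot.line_to(g,vel=.1,guard=15)
o=robot.observe();print(hit,o['time'],o['q'],o['tool_pos'],g,o['ft_force'])
if not hit:
    robot.set_gripper(0.0)
    o=robot.observe();print(o['time'],o['gripper_width'],o['ft_force'],o['torque'])
    cv2.imwrite("pics/c_side.png",robot.grab_frame("side"))
E
python3 step1.py
```

```text
False 3.775 [-24.7332344  -38.76638621 -48.89462069  56.70641078   9.79828092
 -25.72915264] [ 0.50914697 -0.04862401  0.17059408] [ 0.50872289 -0.04852641  0.16963263] [0.41764924 0.87163938 0.86932859]
4.425 0.013079137960176604 [-5.06376623  2.28265483  4.80891835] [0.26400374 0.774952   0.15900572]
```

Gripped (13 mm opening on the 14 mm bar). Turn with joint 6.

```bash
python3 - <<'E'
from h import *
q=robot.observe()['q'].copy()
q0=q.copy(); D=148.7
for f in (.33,.67,1): 
    q=q0.copy(); q[5]+=D*f; robot.goto_joints(q)
o=robot.observe();print(o['time'],o['q']-q0,o['ft_force'],o['torque'],o['gripper_width'])
robot.set_gripper(.085)
P,T=tray(.5645,-.0495,-1)
robot.line_to(o['tool_pos']+.06*T[:,2],vel=.15)
import pickle
o=robot.observe();print(o['time'],o['ft_force'])
pickle.dump(cam("wrist"),open("camd.pkl","wb"))
im=robot.grab_frame("wrist");cv2.imwrite("pics/d.png",im)
cv2.imwrite("pics/d_top.png",robot.grab_frame("top"))
E
```

```text
6.9917 [ 2.16153416e-02  7.79189305e-03  1.44857203e-02 -1.00625891e-01
  8.20847485e-02  1.48581381e+02] [ 8.48291055  5.24530727 -1.89487254] [ 0.62359759 -0.7475371   0.13974264] 0.013362099568177173
8.2333 [ 0.92421186 -0.77051787 -0.63241828]
```

View pics/d.png

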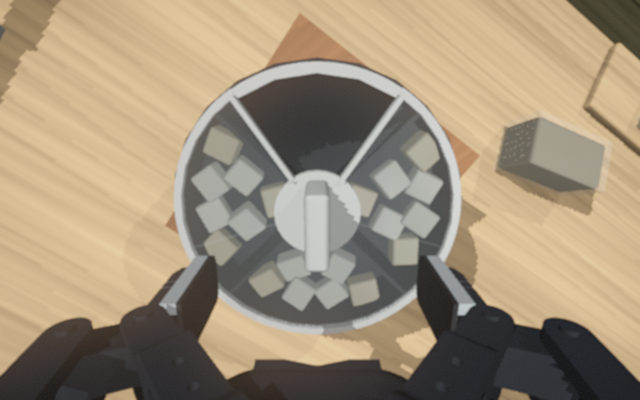

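```bash
python3 - <<'E'
from ov import *
import pickle
cb=pickle.load(open("camd.pkl","rb"));im=cv2.imread("pics/d.png")
overlay(im,cb,.5645,-.0495,-1,4-148.7,35.3,h=.050,box=(165,475,45,345),f=2.0,out="pics/d_o.png")
im=im[45:345,165:475];cv2.imwrite("pics/d_c.png",cv2.resize(np.clip(255*(im/255.)**.55,0,255).astype('uint8'),None,fx=2,fy=2,interpolation=cv2.INTER_CUBIC))
E
```

```text
(no output)
```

View pics/d_o.png

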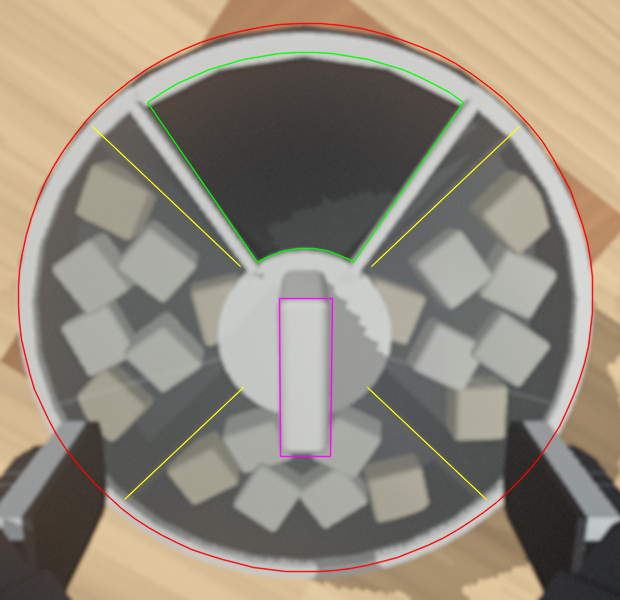

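View pics/d_c.png

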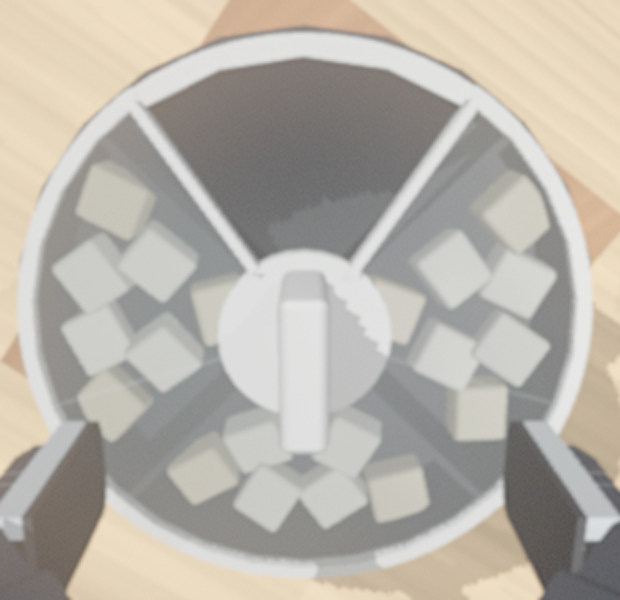

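```bash
python3 - <<'E'
from h import *
e=np.array([[191,84],[230,315]])/6+[180,170]
a=unproj("top",e,.039);d=a[1]-a[0];print(a,np.linalg.norm(d),np.degrees(np.arctan2(d[1],d[0])))
f=unproj("top",np.array([[232,508],[320,492],[276,500]])/6+[180,170],.010);print(f)
hd=np.arctan2(d[1],d[0]);u=np.array([np.cos(hd),np.sin(hd),0])
g=a[0]+u*.078; print(g)
n=np.array([-u[1],u[0],0])
for s in(1,-1):
  for (pp,zz) in ((g,.084),(g,.25)):
    q=robot.ik([pp[0],pp[1],zz],rpy(toolrot([0,0,-1],s*n)));print(s,q)
E
```

```text
[[0.63828677 0.262488   0.039     ]
 [0.53980967 0.2394205  0.039     ]] 0.10114271700918646 -166.81659379697783
[[0.46110958 0.24102555 0.01      ]
 [0.46865826 0.20395675 0.01      ]
 [0.46488313 0.22249503 0.01      ]]
[0.56234246 0.24469863 0.039     ]
1 [ 11.31588914  12.75833391 -10.07465877  67.16700733   0.
 178.13248294]
1 [ 11.31588914   8.04224307   2.20896343  84.16672037   0.
 178.13248294]
-1 [ 1.13158891e+01  1.27583339e+01 -1.00746588e+01  6.71670073e+01
  2.54444375e-14 -1.86751706e+00]
-1 [ 1.13158891e+01  8.04224307e+00  2.20896343e+00  8.41667204e+01
  2.54444375e-14 -1.86751706e+00]
```

```bash
cat > pour.py <<'E'
from h import *
X=(.5645,-.0495,-1); AZ=33.5; R0=.075; C0=.018
P,T=tray(*X)
def mouth(r=R0,c=C0,az=AZ):
    a=np.radians(az); return P+T@[r*np.cos(a),r*np.sin(a),.050+c]
a=np.radians(AZ); v=-(T@[np.cos(a),np.sin(a),0]); PSI=np.degrees(np.arctan2(v[1],v[0]))
def tcp_for(M,tilt,psi=PSI,gx=-.104,gz=.027):
    Rs=(Ro.from_euler('z',psi,degrees=True)*Ro.from_euler('y',tilt,degrees=True)).as_matrix()
    return M+Rs@[gx,0,gz+.054], rpy(np.c_[Rs[:,0],-Rs[:,1],-Rs[:,2]])
E
python3 - <<'E'
from pour import *
print(PSI,mouth())
for c in (C0,.08):
  for t in (0,10,20,30,40,50,60):
    p,r=tcp_for(mouth(c=c),t);q=robot.ik(p,r);print(c,t,p.round(3),None if q is None else q.round(1))
# look pose over scoop
u=np.array([np.cos(np.radians(-166.8)),np.sin(np.radians(-166.8)),0])
g=np.array([.562,.2447,0]);ro=rpy(toolrot([0,0,-1],-np.array([-u[1],u[0],0])))
robot.move_pose(g+[0,0,.22],ro)
import pickle
o=robot.observe();print(o['time'],o['q'])
pickle.dump(cam("wrist"),open("came.pkl","wb"))
cv2.imwrite("pics/e.png",robot.grab_frame("wrist"))
E
```

```text
-144.85897382771512 [ 0.59316194 -0.00859872  0.13806008]
0.018 0 [0.678 0.051 0.219] [ -6.7  20.1  12.8  82.7   0.  -41.8]
0.018 10 [0.665 0.042 0.236] [-10.1   8.7   1.   75.2   7.1 -44.8]
0.018 20 [0.65  0.032 0.25 ] [-14.1  -2.  -10.   68.6  15.  -47.5]
0.018 30 [0.634 0.02  0.26 ] [-18.8 -12.  -20.4  62.9  23.8 -49.9]
0.018 40 [0.616 0.007 0.267] [-24.  -21.3 -30.1  57.9  33.5 -52. ]
0.018 50 [ 0.597 -0.006  0.27 ] [-29.5 -29.6 -39.3  53.3  43.8 -53.7]
0.018 60 [ 0.578 -0.019  0.269] [-35.2 -36.9 -48.1  48.6  54.6 -54.4]
0.08 0 [0.652 0.052 0.275] [ -6.9  15.3  13.   87.7   0.  -42. ]
0.08 10 [0.639 0.043 0.292] [-10.5   4.1   1.9  80.8   7.1 -45.2]
0.08 20 [0.624 0.032 0.306] [-14.7  -6.6  -8.6  74.8  15.2 -48.1]
0.08 30 [0.607 0.02  0.316] [-19.7 -16.7 -18.4  69.8  24.1 -50.9]
0.08 40 [0.59  0.008 0.323] [-25.3 -26.1 -27.8  65.8  34.  -53.4]
0.08 50 [ 0.571 -0.005  0.326] [-31.2 -34.6 -36.7  62.4  44.6 -55.8]
0.08 60 [ 0.552 -0.019  0.325] [-37.3 -42.1 -45.1  59.5  55.7 -57.7]
10.2 [ 1.12884043e+01  8.20392385e+00 -7.33183514e-01  8.10579816e+01
 -1.54362035e-03 -1.83332181e+00]
```

View pics/e.png

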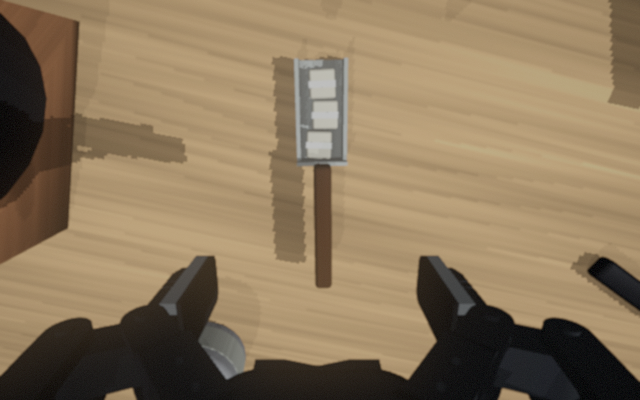

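```bash
python3 - <<'E'
from h import *
import pickle
c=pickle.load(open("came.pkl","rb"));im=cv2.imread("pics/e.png")
a=unproj("",[[323.3,286],[321.8,167]],.039,c);d=a[1]-a[0];print(a,np.linalg.norm(d),np.degrees(np.arctan2(d[1],d[0])))
b=unproj("",[[295,58],[347,58]],.018,c);print(b,b.mean(0))
def ov(x,y,psi,out):
    f=3;u0,v0=260,40;I=cv2.resize(im[v0:300,u0:400],None,fx=f,fy=f,interpolation=cv2.INTER_CUBIC)
    R=Ro.from_euler('z',psi,degrees=True).as_matrix()
    def L(p,col):
        q=proj("",[np.array([x,y,0])+R@np.array(k) for k in p],c);q=((q-[u0,v0]+.5)*f).astype(int);cv2.polylines(I,[q.reshape(-1,1,2)],True,col,1)
    L([(.04,.02,.018),(.04,-.02,.018),(-.04,-.02,.018),(-.04,.02,.018)],(0,0,255))
    L([(.04,.02,0),(.04,-.02,0)],(0,255,255))
    L([(-.038,.007,.039),(-.038,-.007,.039),(-.142,-.007,.039),(-.142,.007,.039)],(0,255,0))
    cv2.imwrite(out,I)
hd=np.radians(-166.8);g=a[0][:2]+.142*np.array([np.cos(hd),np.sin(hd)]);print(g)
ov(g[0],g[1],-166.8,"pics/e_o.png")
E
```

```text
[[0.63605736 0.26698409 0.039     ]
 [0.53891113 0.24261977 0.039     ]] 0.10015493024256092 -165.92059662270634
[[0.46798556 0.2057216  0.018     ]
 [0.45927377 0.24307682 0.018     ]] [0.46362967 0.22439921 0.018     ]
[0.49780915 0.23455827]
```

View pics/e_o.png

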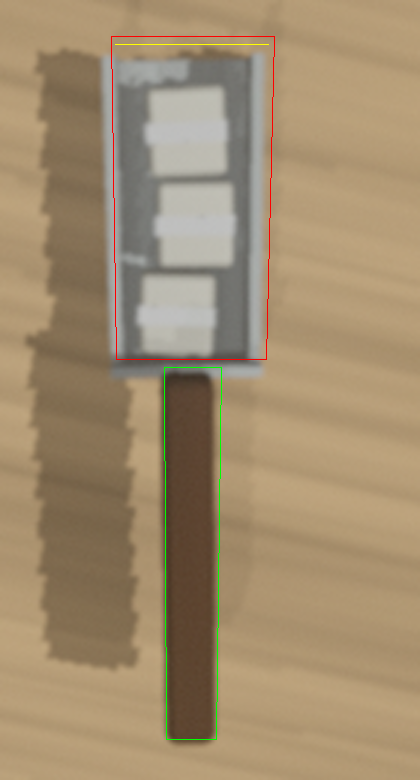

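```bash
python3 - <<'E'
from h import *
import pickle
hd=np.radians(-165.8);u=np.array([np.cos(hd),np.sin(hd),0]);g=np.array([.563,.249,0]);ro=rpy(toolrot([0,0,-1],-np.array([-u[1],u[0],0])))
robot.line_to(g+[0,0,.12],vel=.2,rotation=ro)
hit=robot.line_to(g+[0,0,.084],vel=.1,guard=12)
o=robot.observe();print(hit,o['tool_pos'],o['time'])
if not hit:
    robot.set_gripper(0)
    o=robot.observe();print(o['gripper_width'],o['ft_force'],o['time'])
    robot.line_to(o['tool_pos']+[0,0,.03],vel=.05)
    o=robot.observe();print(o['ft_force'],o['torque'],o['time'])
    pickle.dump((cam("wrist"),o['tool_pos'],o['tcp_rot']),open("camf.pkl","wb"))
    cv2.imwrite("pics/f.png",robot.grab_frame("wrist"));cv2.imwrite("pics/f_side.png",robot.grab_frame("side"))
    im=cv2.imread("pics/f_side.png");cv2.imwrite("pics/f_sidec.png",cv2.resize(im[110:250,220:380],None,fx=4.5,fy=4.2,interpolation=cv2.INTER_CUBIC))
E
```

```text
False [0.56302271 0.24901547 0.08418689] 11.4083
0.012940589843932027 [-0.40113239  0.87210879  2.16584647] 12.0583
[-0.40051838  0.67741542 -1.63275217] [ 0.03957013 -0.04165684  0.04670435] 12.8167
```

View pics/f.png

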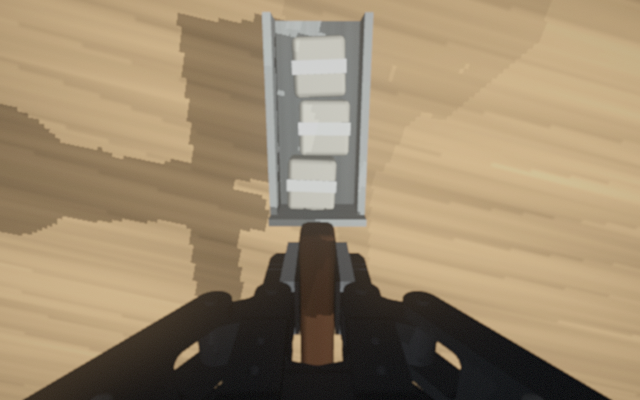

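View pics/f_sidec.png

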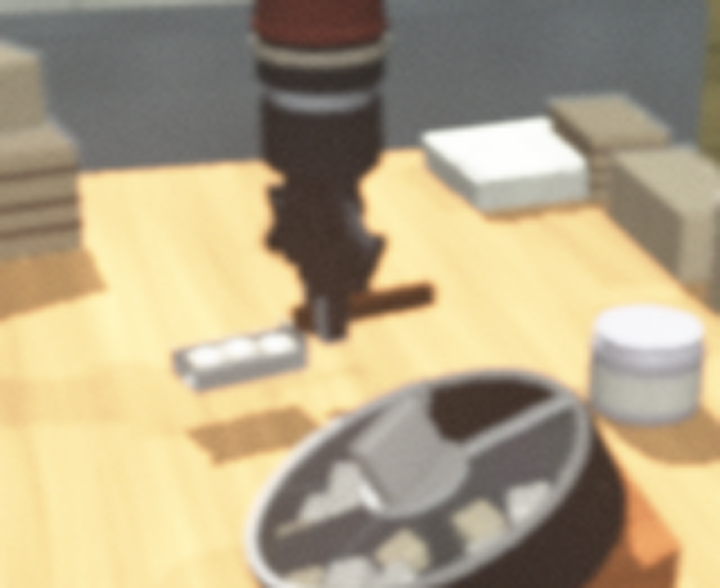

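```bash
python3 - <<'E'
import cv2
im=cv2.imread("pics/f.png")[0:260,230:410];cv2.imwrite("pics/f_c.png",cv2.resize(im,None,fx=3,fy=2.3*1.0,interpolation=cv2.INTER_CUBIC))
from h import *
import pickle
c,p,r=pickle.load(open("camf.pkl","rb"))
from scipy.optimize import least_squares
obj=np.array([[.04,.02,.018],[.04,-.02,.018],[.04,.017,.003],[.04,-.017,.003],[-.04,.02,.024],[-.04,-.02,.024]])
pix=np.array([[262,13],[373,13],[275,21],[364,21],[269,224],[366,224]],float)
Rt=Ro.from_euler('xyz',r,degrees=True).as_matrix(); Rn=np.c_[Rt[:,0],-Rt[:,1],-Rt[:,2]]
def f(x,lk=None):
    R=Rn@Ro.from_euler('zy',x[:2],degrees=True).as_matrix(); o=p+Rn@np.array([x[2],x[3],x[4]])
    return (proj("",o+(R@obj.T).T,c)-pix).ravel()
s=least_squares(f,[0,0,.064,0,-.084]);print("yaw,tilt",s.x[:2],"origin rel tcp",s.x[2:],f(s.x).round(1))
s=least_squares(lambda x:f([x[0],0,x[1],x[2],-.084]),[0,.064,0]);print(s.x,f([s.x[0],0,s.x[1],s.x[2],-.084]).round(1))
E
```

```text
yaw,tilt [-0.16996643 -1.73867969] origin rel tcp [ 0.06300875 -0.00046826 -0.08741476] [ 1.  -0.2  1.   0.2  1.  -0.8 -3.4 -0.5  0.7  0.5 -0.5  0.8]
[-0.17269694  0.0626289  -0.00045929] [-0.  -2.2  2.  -1.8  0.4 -1.2 -2.8 -0.9 -0.9  3.9  1.1  4.2]
```

View pics/f_c.png

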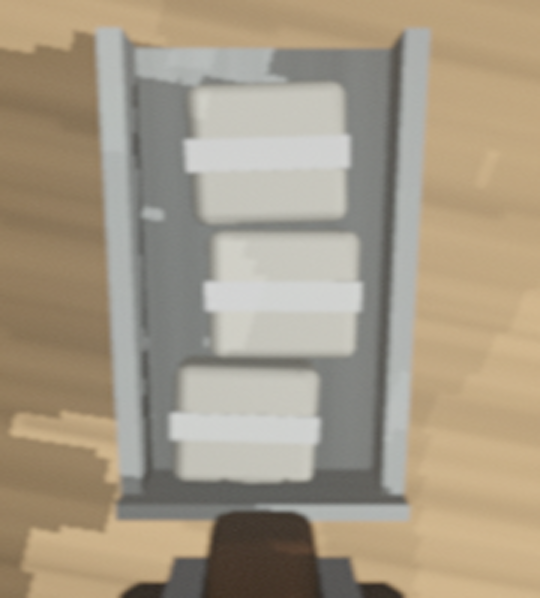

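```bash
python3 - <<'E'
from pour import *
import pickle
p0,r0=tcp_for(mouth(),0,gx=-.103)
print(p0)
o=robot.observe();
p=o['tool_pos'].copy();p[2]=p0[2]+.05
robot.line_to(p,vel=.1)
robot.line_to(p0+[0,0,.05],vel=.1,rotation=r0)
robot.line_to(p0+[0,0,.01],vel=.06)
o=robot.observe();print(o['tool_pos'],o['tcp_rot'],r0,o['ft_force'],o['time'])
pickle.dump((cam("wrist"),o['tool_pos'],o['tcp_rot']),open("camg.pkl","wb"))
cv2.imwrite("pics/g.png",robot.grab_frame("wrist"));im=robot.grab_frame("side");cv2.imwrite("pics/g_side.png",im)
cv2.imwrite("pics/g_sidec.png",cv2.resize(im[110:290,230:390],None,fx=4,fy=3.3,interpolation=cv2.INTER_CUBIC))
E
```

```text
[0.67738893 0.05068715 0.21906008]
[0.67752022 0.05067101 0.22942758] [-1.79981959e+02  2.16166229e-02 -1.44859053e+02] [-180.            0.         -144.85897383] [ 0.71440848  0.40258306 -1.28951107] 17.875
```

View pics/g.png

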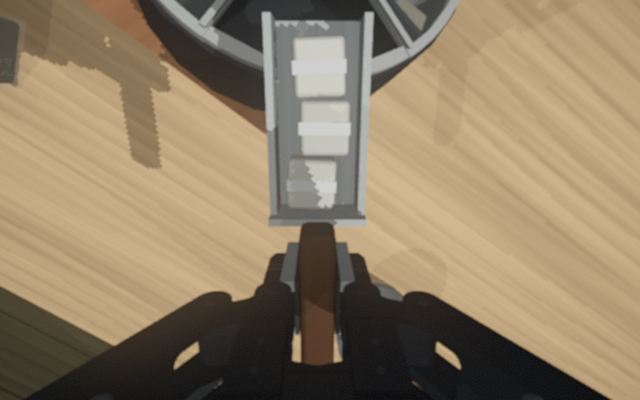

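View pics/g_sidec.png

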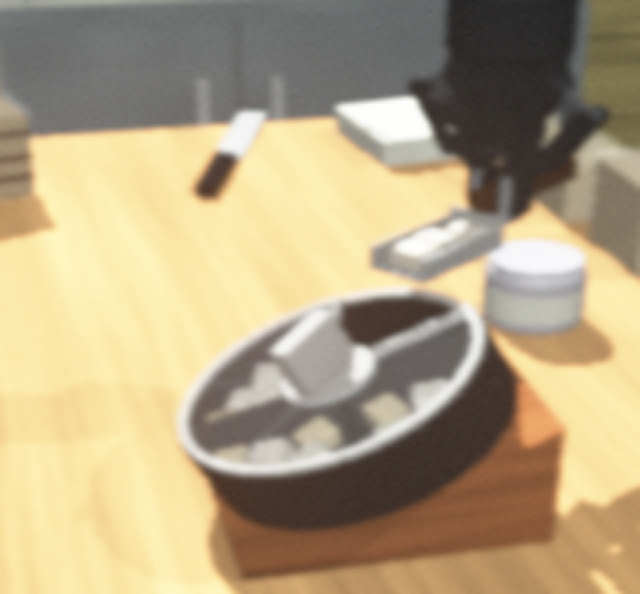

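```bash
python3 - <<'E'
from ov import *
import pickle
from pour import mouth
c,p,r=pickle.load(open("camg.pkl","rb"));im=cv2.imread("pics/g.png")
overlay(im,c,.5645,-.0495,-1,4-148.6,35.3,h=.050,box=(130,470,0,230),f=2.3,out="pics/g_o.png")
im=cv2.imread("pics/g_side.png")
m=proj("side",[mouth()+[0,0,.01],mouth(c=0)])
for k in m: cv2.circle(im,tuple(int(v) for v in k),1,(255,0,0),-1)
overlay(im,cam("side"),.5645,-.0495,-1,4-148.6,35.3,h=.050,box=(230,390,110,290),f=3.3,out="pics/g_os.png")
E
```

```text
(no output)
```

View pics/g_o.png

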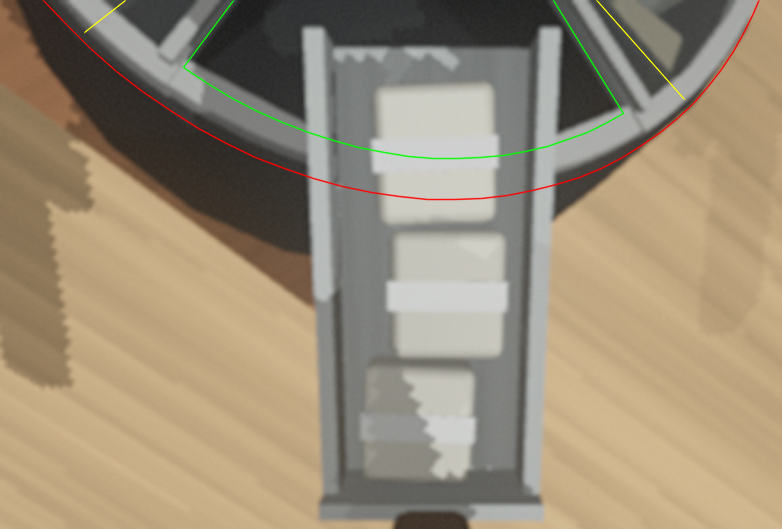

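View pics/g_os.png

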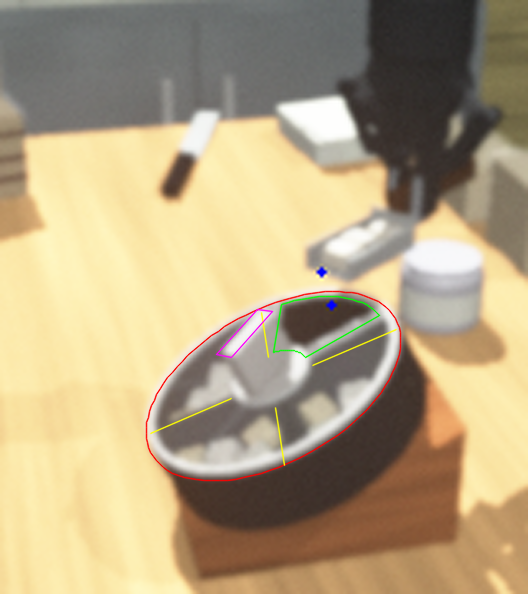

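```bash
python3 - <<'E'
from pour import *
import pickle
M=mouth(r=.073,c=.017)
p,r=tcp_for(M,0,gx=-.103); robot.line_to(p,vel=.04,rotation=r)
for t in list(range(4,13,4))+list(range(14,25,2)):
    p,r=tcp_for(M,t,gx=-.103); robot.line_to(p,vel=.03 if t<13 else .02,rotation=r)
    if t in(16,20,24): cv2.imwrite(f"pics/h{t}.png",robot.grab_frame("wrist"))
o=robot.observe();print(o['time'],o['ft_force'],o['tcp_rot'])
a=[cv2.imread(f"pics/h{t}.png")[0:260,150:450] for t in(16,20,24)]
cv2.imwrite("pics/h_all.png",cv2.resize(np.hstack(a),(800,231)))
E
```

```text
22.1917 [ 0.50493192 -0.95554542 -0.77656761] [-179.99312986   23.99390009 -144.87279454]
```

View pics/h_all.png

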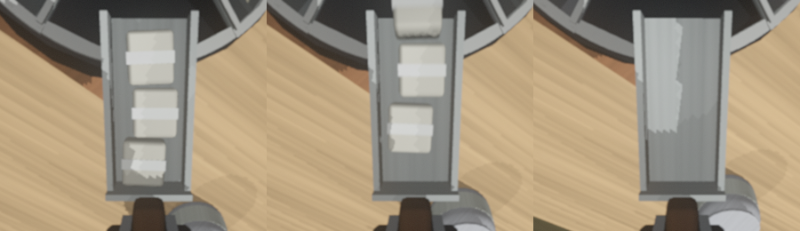

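The three bites slid off by 24°. I'll lift off, level the scoop and look.

```bash
python3 - <<'E'
from pour import *
import pickle
o=robot.observe()
robot.line_to(o['tool_pos']+[0.02,0.02,.06],vel=.15)
p,r=tcp_for(mouth(r=.073,c=.017),0,gx=-.103)
robot.line_to(p+[0,0.06,.07],vel=.15,rotation=r)
o=robot.observe();print(o['time'])
a=robot.grab_frame("top")[165:270,280:390];b=robot.grab_frame("side")[170:290,240:390];c=robot.grab_frame("wrist")
cv2.imwrite("pics/i_top.png",cv2.resize(a,None,fx=5,fy=5,interpolation=cv2.INTER_CUBIC))
cv2.imwrite("pics/i_side.png",cv2.resize(b,None,fx=5,fy=5,interpolation=cv2.INTER_CUBIC));cv2.imwrite("pics/i_w.png",c)
E
```

```text
23.5
```

View pics/i_top.png

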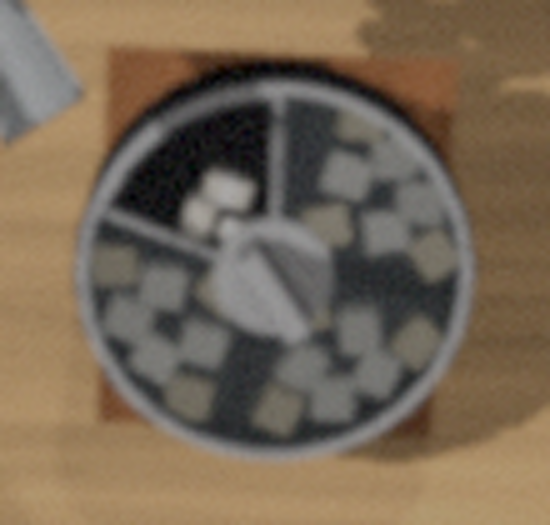

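View pics/i_side.png

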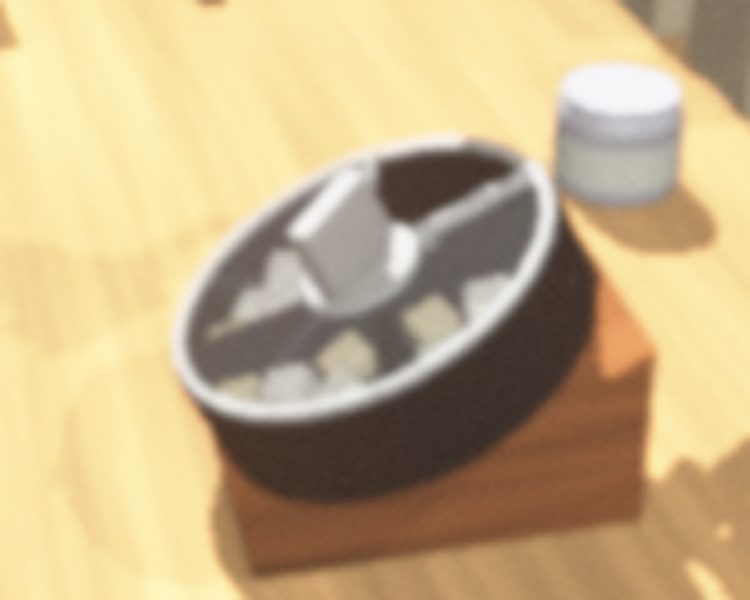

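View pics/i_w.png

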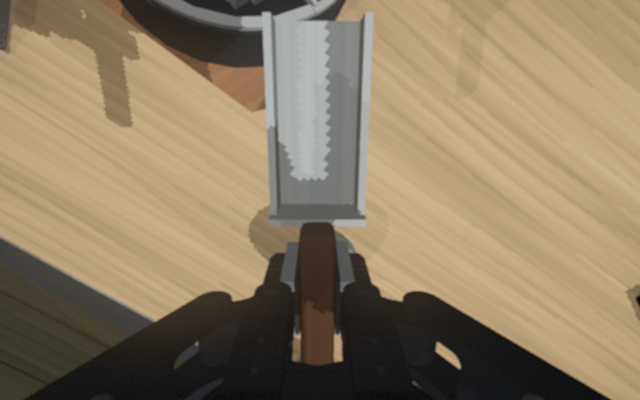

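```bash
python3 - <<'E'
from h import *
import pickle
hd=np.radians(-165.8);u=np.array([np.cos(hd),np.sin(hd),0]);g=np.array([.563,.249,0]);ro=rpy(toolrot([0,0,-1],-np.array([-u[1],u[0],0])))
z=robot.observe()['tool_pos'][2]
robot.line_to(g+[0,0,z],vel=.2,rotation=ro)
robot.line_to(g+[0,0,.10],vel=.15)
hit=robot.line_to(g+[0,0,.0825],vel=.02,guard=3)
o=robot.observe();print(hit,o['tool_pos'],o['ft_force'],o['time'])
robot.set_gripper(.06)
robot.line_to(g+[0,0,.14],vel=.1)
robot.line_to(g+[0,0,.22],vel=.2)
pickle.dump(cam("wrist"),open("camj.pkl","wb"))
cv2.imwrite("pics/j.png",robot.grab_frame("wrist"))
# look at tray
P,T=tray(.5645,-.0495,-1)
p=P+T@[0,0,.132]+[0.02,0,.13]
q=robot.ik(p,rpy(toolrot(-T[:,2],T[:,1])));print(q)
robot.goto_joints(q)
pickle.dump(cam("wrist"),open("camk.pkl","wb"))
im=robot.grab_frame("wrist");cv2.imwrite("pics/k.png",im)
cv2.imwrite("pics/k_top.png",robot.grab_frame("top"));cv2.imwrite("pics/k_side.png",robot.grab_frame("side"))
im=im[0:220,180:460];cv2.imwrite("pics/k_c.png",cv2.resize(im,None,fx=2.7,fy=2.7,interpolation=cv2.INTER_CUBIC))
print(robot.observe()['time'])
E
```

```text
True [0.56286267 0.24896545 0.08420323] [-0.63660982  0.90184372  4.27657572] 26.8417
[-23.58091702 -34.27100132 -32.63003728  68.34620264   9.33927572
 -20.65169762]
30.0
```

View pics/k_c.png

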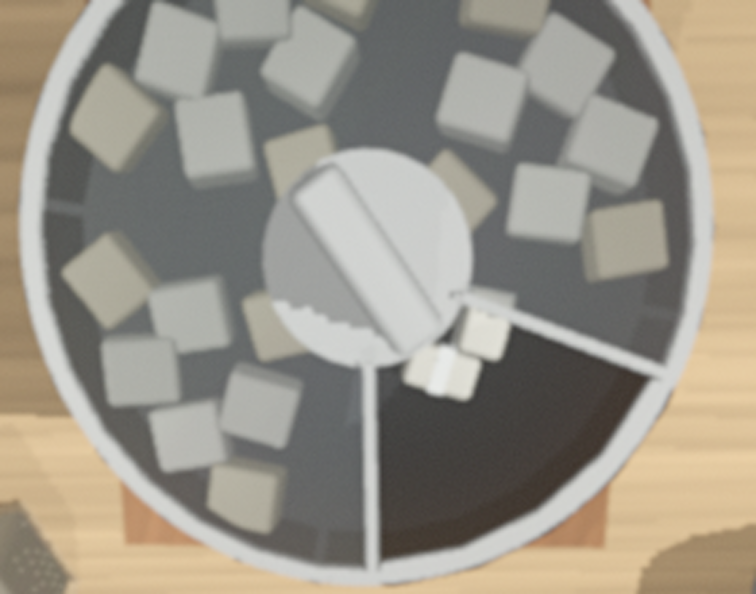

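View pics/j.png

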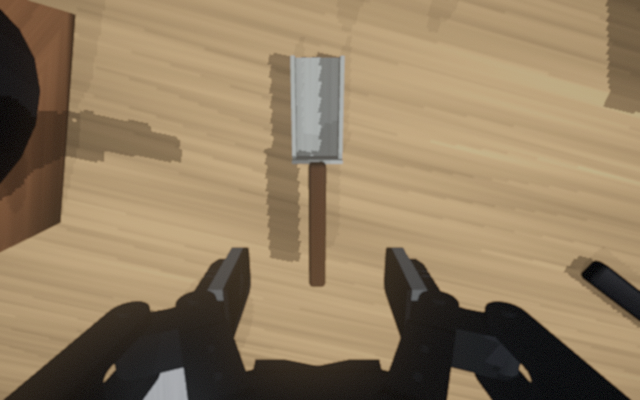

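View pics/k_side.png

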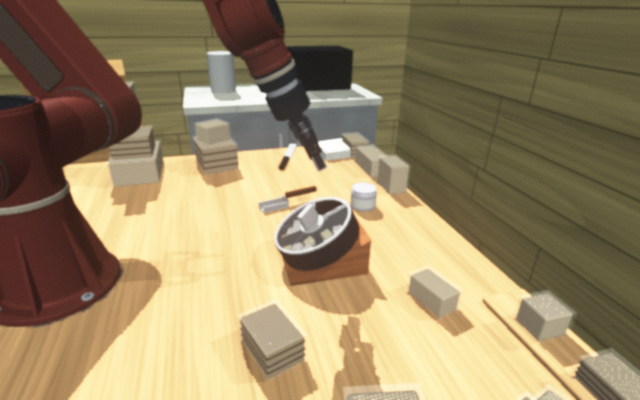

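```bash
python3 - <<'E'
from h import *
a=np.radians(35);out=np.array([np.cos(a),np.sin(a),0]);n=np.array([-out[1],out[0],0])
# tool x=out, z=-Z, y = z x x
y=np.cross([0,0,-1],out)
ro=rpy(toolrot([0,0,-1],y)); tgt=np.array([.595,-.015,.10])
cm=tgt+.26*(.287*out+np.array([0,0,.958])); p=cm-out*.074-[0,0,.069]
q=robot.ik(p,ro);print(p,q)
if q is not None:
    robot.goto_joints(q)
    im=robot.grab_frame("wrist");cv2.imwrite("pics/l.png",im);print(robot.observe()['time'])
    cv2.imwrite("pics/l_c.png",cv2.resize(im[60:300,160:480],None,fx=2.4,fy=2.4,interpolation=cv2.INTER_CUBIC))
E
```

```text
[ 0.59550787 -0.01464438  0.28008   ] [-13.97467158   4.98966632   2.06548884  87.07582252   0.
 131.02532842]
32.3083
```

View pics/l_c.png

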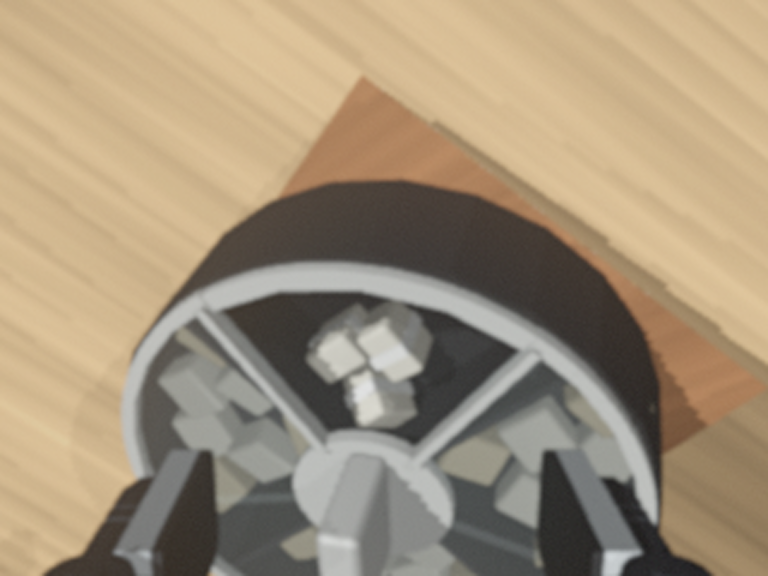

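```bash
python3 - <<'E'
from plant import robot
o=robot.observe();robot.line_to(o['tool_pos']+[0,0,.04],vel=.15);robot.job_done();print(robot.observe()['time'])
E
```

```text
the job is handed in; nothing more can be done
the job is handed in; nothing more can be done
```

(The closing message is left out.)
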